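# Set the washed casting flasks on their sprue bases

### The arm

A 6-joint arm with a two-finger parallel gripper is mounted at the origin on a cart in front of the work surface, level with it; the furniture and walls round the work are solid. World frame = base frame: x ahead of the robot, y to its left, z up, the work surface at z = 0. Lengths are in m, angles in rad, forces in N, time in s.
With the tool pointing down it reaches from about 0.275 to 0.875 m from the base axis. Payload 12.5 kg.
Tool frame: the origin (TCP) lies at the very end of the fingers, on their centre line; the grasp point (between the pads) lies 19 mm behind it (robot.grasp_offset is the distance from the TCP to the grasp point, in m); z points along the fingers, y is the direction in which the jaws open and shut (so a half turn about z gives the same grasp; the last joint's range is limited). The gripper opens to 85 mm and grips with 20 to 120 N. Pads are 22 mm wide; open, the fingers measure 114 mm over their backs; the gripper's body (76 mm by 85 mm) begins 54 mm behind the grasp point. The pads swing forward as they close: fully open they stand 13 mm farther back than shut.
Start: joints at [-1.212, 0.351, 1.652, -0, 1.139, -0.085], TCP at [0.236, -0.497, 0.231] pointing down, gripper open.
Joint ranges: [-2.75, 2.75], [-0.79, 2.1], [0.01, 2.65], [-1.57, 4.71], [0.07, 3.14], [-2.87, 2.87]. Speed limits (rad/s): [2.22, 2.22, 2.79, 3.14, 3.14, 3.14].

### API

Orientations are given as [roll, pitch, yaw] about the fixed x, y, z axes, in that order (R = Rz(yaw) Ry(pitch) Rx(roll)).
In Python, from cell import robot, optics, job, models gives the robot as it stands. The module is installed in compiled form; this text tells all that it offers.
- The arm moves only by the tool apply_moves, never from a script. Its argument "rows" is a list of rows, each a list of 7 numbers: the turn, a rotation vector about the tool's x, y, z in rad, then the shift along the tool's x, y, z in m, then the closure, from -1 (fully open) to 1 (shut). In form: [[wx, wy, wz, tx, ty, tz, fingers], ...]. A call has 1 to 20 rows; each row shifts and turns the commanded pose from where the row before left it, along the tool's axes as they then stand; what a row does not reach is not made up. A row lasts 1/10 s, in which the tool goes at most 50 mm and 8.59 degrees, less where a joint would pass 70% of its speed; a pose out of reach is approached as far as the arm can. A call is refused whole if a number of a shift passes 0.05 or a number of a turn 0.15, either way. A call with a gripper value outside its range is refused whole. The fingers move at their own pace and stop on an object; the grip force is fixed at half the most. Time passes only in rows, so rows that do not move let the fingers close. It gives the time, the measured TCP pose, the force and the opening at its end, in the units of the state.
- robot.get_state(): the state, without advancing time (a new reading comes with each control period).
- optics.snapshot(name): name is "scene" or "top" or "wrist"; returns (picture, depth): 400x640x3 uint8, red, green, blue; 400x640 float32, m along the optical axis (not along the pixel's ray), 0 where there is no reading.
- optics.get_calibration(name): a dict with "intrinsics" (3x3 intrinsics, pixels), "distortion" ([k1, k2, p1, p2, k3] as OpenCV has them; the pictures are not rectified), "position" and "rotation" of the camera in the world; the wrist camera has in their place "tool_from_camera" (4x4, takes a point from camera to tool coordinates, whose origin is the TCP and whose axes are the flange's). Camera axes: x right, y up, looking along -z (the intrinsics and any distortion apply to the point x, -y, -z); pixel columns grow to the right and rows downward; lengths in m; the calibration is good to about 2 mm. A picture is of the moment at which its call begins: read the wrist's pose just before it. get_calibration takes no time and is no camera call.
- job.finish_job(): hands the job in, once; it reports no verdict.
Trained networks look in the newest picture that a camera, given by its name, has taken for a name from the list of things; names that differ only in an ending like _2 or _b are one class to them, and where a whole thing is asked for, a point or a joint stands for the part that bears it (a point fixed in the world has none). Each returns a list of dicts, best first, with "conf" (0 to 1); they miss things now and then, are a little off and sometimes report something else, mostly with a low value. They report only what shows in the picture. A call takes as long as a camera call.
- models.spot_in(thing, camera): "location" ([column, row] in pixels, amid what is visible of it).
- models.mark_of(thing, camera): "location" ([column, row] in pixels: a listed point, or the origin of a listed thing).
The state is a dict: "t": time; "joint_positions": joint angles; "qd": joint speeds; "joint_efforts": joint torques, N m; "ee_pos": TCP position; "tcp_rot": TCP orientation; "force": force on the tool from outside, world axes, zero at the start; "torque": the same for the moment, N m; "grip_width": finger opening in m.
Only numpy, scipy, OpenCV 4.12 (cv2) and the standard library are available. Lean on these libraries where they do the work, as an engineer would, in place of code of your own. Each camera call takes 0.05 s, during which the arm holds its last target. There are 200 camera calls.

### The job

Ready the casting flasks for investing: move the row of four washed steel flasks from the pegs of the wooden draining rack to the rubber-collared sprue bases on the aluminium rack, each flask over the cone and into the collar of the base that fits its diameter. Every flask must stand upright and fully down on the floor of its own base, released; leave the black tin and the bur stand where they are.

Things in the scene. Friction and masses are not known exactly. Their poses are not given: they have to be found in the camera images.
- flask_50_center (a point): Centre (on the axis, half-way up) of the largest flask: loose upright steel tube, open and alike at both ends, outer diameter 50 mm, inner 45, height 74; z is its axis. It stands over a wooden peg (11 mm thick, 26 high) on the draining rack, whose board's top is 22 mm above the worktop; four flasks in a row, 60 mm apart, in any order.
- flask_42_center (a point): Centre (on the axis, half-way up) of the second largest flask: loose upright steel tube, open and alike at both ends, outer diameter 42 mm, inner 37, height 66; z is its axis. It stands over a wooden peg (11 mm thick, 26 high) on the draining rack, whose board's top is 22 mm above the worktop; four flasks in a row, 60 mm apart, in any order.
- flask_34_center (a point): Centre (on the axis, half-way up) of the second smallest flask: loose upright steel tube, open and alike at both ends, outer diameter 34 mm, inner 29, height 58; z is its axis. It stands over a wooden peg (11 mm thick, 26 high) on the draining rack, whose board's top is 22 mm above the worktop; four flasks in a row, 60 mm apart, in any order.
- flask_26_center (a point): Centre (on the axis, half-way up) of the smallest flask: loose upright steel tube, open and alike at both ends, outer diameter 26 mm, inner 21, height 50; z is its axis. It stands over a wooden peg (11 mm thick, 26 high) on the draining rack, whose board's top is 22 mm above the worktop; four flasks in a row, 60 mm apart, in any order.
- base_50: Fixed base (grey foot, black rubber collar and cone) for the 50 mm flask, one of a row of four 74 mm apart (row along x) in any order. Origin: centre of its underside, 11 mm above the worktop, z up. Its floor, where the flask rests, is 6 mm above the origin (flask centre then 43 mm). Collar with flared lip: inner width 54, outer 66, top 13.5 mm above the origin. Cone in the middle: 41 mm wide at its foot, top 30.5 mm above the origin.
- base_42: Fixed base (grey foot, black rubber collar and cone) for the 42 mm flask, one of a row of four 74 mm apart (row along x) in any order. Origin: centre of its underside, 11 mm above the worktop, z up. Its floor, where the flask rests, is 6 mm above the origin (flask centre then 39 mm). Collar with flared lip: inner width 46, outer 58, top 13.5 mm above the origin. Cone in the middle: 33 mm wide at its foot, top 30.5 mm above the origin.
- base_34: Fixed base (grey foot, black rubber collar and cone) for the 34 mm flask, one of a row of four 74 mm apart (row along x) in any order. Origin: centre of its underside, 11 mm above the worktop, z up. Its floor, where the flask rests, is 6 mm above the origin (flask centre then 35 mm). Collar with flared lip: inner width 38, outer 50, top 13.5 mm above the origin. Cone in the middle: 25 mm wide at its foot, top 30.5 mm above the origin.
- base_26: Fixed base (grey foot, black rubber collar and cone) for the 26 mm flask, one of a row of four 74 mm apart (row along x) in any order. Origin: centre of its underside, 11 mm above the worktop, z up. Its floor, where the flask rests, is 6 mm above the origin (flask centre then 31 mm). Collar with flared lip: inner width 30, outer 42, top 13.5 mm above the origin. Cone in the middle: 17 mm wide at its foot, top 30.5 mm above the origin.
- black_tin: Bystander: open black tin of bur ends, 79 mm wide and 36 mm high, standing loose on the worktop; origin at the centre of its underside.
- bur_stand: Bystander: small wooden block full of upright burs, 45 x 90 x 50 mm, standing loose on the worktop behind the bases; origin at the centre of its underside.

How it is judged:
By the outcome, as a careful person would: the job done as asked, in the order asked, and still so for the second after the job is handed in, with the robot touching nothing.
It also fails if it takes over 106 s, if anything falls off the work surface, if the arm or the gripper's body presses on something with over 40 N, if the wrist force passes 120 N, or if a joint passes its speed limit or range.

## Working session

There is one attempt and no reset: what is moved stays moved. The work goes in short steps, Python scripts to look and compute and a tool call to move; the robot and the scene stay as the last step left them, time stands still between calls to the robot, and variables do not carry over. Pictures are saved under pics/ and viewed, on a budget of 14 in all, crops included, one or two more only if the job needs it, and the job is handed in when it is done.

Besides the shell and the picture viewer there is one more tool, called after ">>>" as name([rows], argument=value, ...), one row to a line, values as JSON. apply_moves: Moves the arm, as the interface text tells. Its arguments: {"type":"object","properties":{"rows":{"type":"array","items":{"type":"array","items":{"type":"number"}}}},"required":["rows"]}

```bash
mkdir -p pics; python3 - <<'E'
from cell import robot, optics, job, models
import cv2,numpy as np
s=robot.get_state();print({k:np.round(v,3).tolist() for k,v in s.items()})
for n in ("scene","top"):
    p,d=optics.snapshot(n);cv2.imwrite(f"pics/{n}0.png",p[:,:,::-1]);np.save(f"{n}_d.npy",d)
    c=optics.get_calibration(n);print(n,c)
    for t in ["flask_50_center","flask_42_center","flask_34_center","flask_26_center","base_50","base_42","base_34","base_26","black_tin","bur_stand"]:
        print(t,[(np.round(m["location"]).tolist(),round(m["conf"],2)) for m in models.mark_of(t,n)][:3])
print(optics.get_calibration("wrist"))
E
```

```text
{'t': 0.0, 'joint_positions': [-1.212, 0.351, 1.652, 0.0, 1.139, -0.085], 'qd': [-0.001, 0.0, 0.0, 0.0, 0.001, -0.001], 'joint_efforts': [0.0, -50.61, -29.141, -0.0, 0.005, -0.0], 'ee_pos': [0.236, -0.496, 0.231], 'tcp_rot': [-3.14, -0.0, 0.444], 'force': [0.449, -0.043, 0.132], 'torque': [0.009, -0.033, -0.012], 'grip_width': 0.085}
scene {'intrinsics': array([[519.48173064,   0.        , 319.56828878],
       [  0.        , 519.48173064, 200.53589866],
       [  0.        ,   0.        ,   1.        ]]), 'distortion': array([-0.13044068,  0.        ,  0.        ,  0.        ,  0.        ]), 'position': array([-0.02417934,  0.91646477,  0.68695679]), 'rotation': array([ 1.07830001,  0.00270485, -2.63813037])}
flask_50_center [([281.0, 259.0], 0.56)]
flask_42_center [([308.0, 269.0], 0.92)]
flask_34_center [([233.0, 247.0], 0.63)]
flask_26_center []
base_50 [([354.0, 204.0], 0.76), ([366.0, 181.0], 0.66), ([354.0, 194.0], 0.59)]
base_42 [([354.0, 204.0], 0.76), ([366.0, 181.0], 0.66), ([354.0, 194.0], 0.59)]
base_34 [([354.0, 204.0], 0.76), ([366.0, 181.0], 0.66), ([354.0, 194.0], 0.
[... 1080 characters left out ...]
, 213.0], 0.56)]
black_tin [([281.0, 263.0], 0.93)]
bur_stand [([357.0, 157.0], 0.7)]
{'intrinsics': array([[296.85462381,   0.        , 321.209519  ],
       [  0.        , 296.85462381, 200.43293431],
       [  0.        ,   0.        ,   1.        ]]), 'distortion': array([0.00387228, 0.        , 0.        , 0.        , 0.        ]), 'tool_from_camera': array([[ 7.59062087e-04,  9.46588073e-01,  3.22444482e-01,
         8.33478089e-02],
       [ 9.99999386e-01, -4.58204787e-04, -1.00895023e-03,
        -2.96557030e-04],
       [-8.07314651e-04,  3.22445050e-01, -9.46587839e-01,
        -1.43348847e-01],
       [ 0.00000000e+00,  0.00000000e+00,  0.00000000e+00,
         1.00000000e+00]])}
```

```bash
python3 - <<'E'
import cv2
a=cv2.imread("pics/top0.png")[110:330,160:480]
cv2.imwrite("pics/top0c.png",cv2.resize(a,(800,550),interpolation=cv2.INTER_CUBIC))
E
```

```text
(no output)
```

View pics/top0c.png

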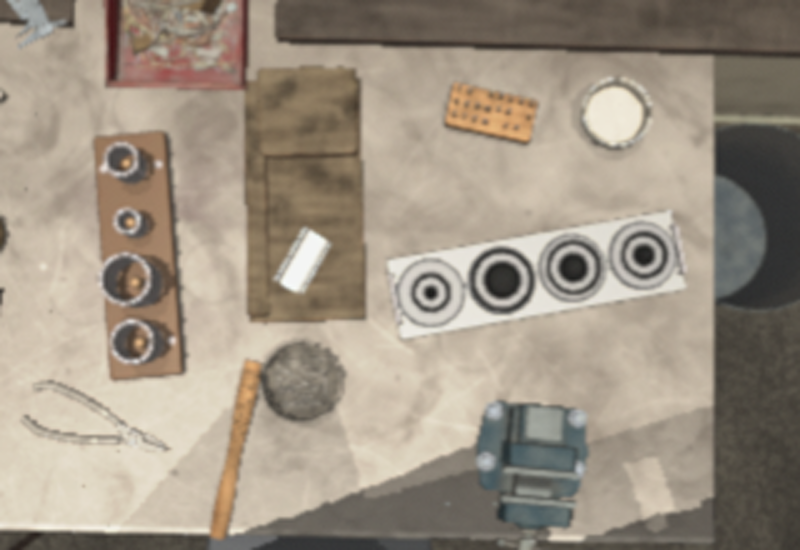

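View pics/scene0.png

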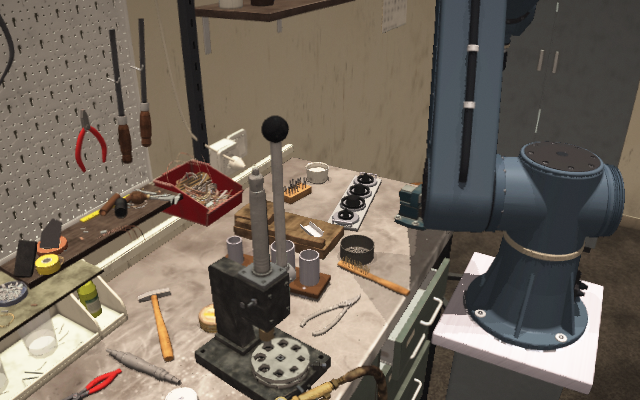

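```bash
cat > h.py <<'E'
from cell import robot, optics, job, models
import cv2,numpy as np
from scipy.spatial.transform import Rotation as Ro
def cam(n,s=None):
    c=optics.get_calibration(n)
    if n!="wrist": return c,Ro.from_euler("xyz",c["rotation"]).as_matrix(),np.array(c["position"])
    s=s or robot.get_state(); R=Ro.from_euler("xyz",s["tcp_rot"]).as_matrix(); T=c["tool_from_camera"]
    return c,R@T[:3,:3],R@T[:3,3]+s["ee_pos"]
def p2w(C,uv,z):
    c,R,p=C
    q=cv2.undistortPoints(np.array(uv,float).reshape(-1,1,2),c["intrinsics"],c["distortion"]).reshape(-1,2)
    d=np.c_[q[:,0],-q[:,1],-np.ones(len(q))]@R.T
    return p+d*((z-p[2])/d[:,2])[:,None]
def w2p(C,P):
    c,R,p=C
    q=(np.atleast_2d(P)-p)@R*[1,-1,-1]
    return cv2.projectPoints(q,np.zeros(3),np.zeros(3),c["intrinsics"],c["distortion"])[0].reshape(-1,2)
E
python3 - <<'E'
from h import *
C=cam("top"); f=lambda u,v:(160+(u+.5)/2.5-.5,110+(v+.5)/2.5-.5)
for n,u,z in [("34",(125,160),.08),("26",(130,221),.072),("50",(130,280),.096),("42",(136,343),.088),("b26",(431,292),.041),("b50",(502,280),.041),("b42",(573,267),.041),("b34",(645,255),.041),("tin",(303,380),.036),("bur",(492,113),.05),("vise",(540,460),.1)]:
    print(n,np.round(p2w(C,f(*u),z)[0],4))
d=np.load("top_d.npy");c,R,p=C
H,W=d.shape;v,u=np.mgrid[0:H,0:W]
q=cv2.undistortPoints(np.c_[u.ravel(),v.ravel()].astype(float).reshape(-1,1,2),c["intrinsics"],c["distortion"]).reshape(-1,2)
P=np.c_[q[:,0],-q[:,1],-np.ones(len(q))]*d.ravel()[:,None]@R.T+p
# max height map over 5cm grid
for x in np.arange(.85,-.2,-.05):
    print("%.2f"%x,[int(100*np.max(P[(abs(P[:,0]-x)<.025)&(abs(P[:,1]-y)<.025)&(d.ravel()>0)][:,2],initial=-1)) for y in np.arange(.45,-.65,-.05)])
E
```

```text
34 [0.6015 0.1698 0.08  ]
26 [0.5426 0.1638 0.072 ]
50 [0.4834 0.1566 0.096 ]
42 [0.4238 0.1498 0.088 ]
b26 [ 0.4823 -0.1333  0.041 ]
b50 [ 0.496  -0.2043  0.041 ]
b42 [ 0.5109 -0.2756  0.041 ]
b34 [ 0.5248 -0.3484  0.041 ]
tin [ 0.3918 -0.0079  0.036 ]
bur [ 0.6639 -0.1908  0.05  ]
vise [ 0.3226 -0.2368  0.1   ]
0.85 [44, 44, 44, 44, 44, 49, 47, 50, 48, 15, -100, -100, -100, -100, 52, 53, 53, 53, 53, 52, 52, 52]
0.80 [51, 51, 51, 51, 53, 53, 53, 21, 28, 53, 53, 53, 53, 53, 53, 53, 53, 53, 53, -100, -100, -54]
0.75 [22, 18, 20, 21, 20, 18, 18, 20, 18, 59, 61, 58, 60, 60, 53, 62, 62, 53, 53, -100, -100, -54]
0.70 [18, 18, 18, 18, 19, 18, 18, 17, 16, 53, 61, 63, 63, 64, 64, 62, 63, 63, 53, -100, -100, -100]
0.65 [17, 1, 1, 1, 0, 14, 13, 13, 15, 53, 53, 61, 53, 53, 62, 53, 60, 60, 53, -100, -100, -100]
0.60 [1, 2, 0, 0, 0, 8, 8, 0, 5, 53, 53, 53, 53, 53, 53, 53, 53, 53, 53, -100, -100, -100]
0.55 [2, 0, 2, 2, 0, 7, 7, 0, 5, 4, 4, 0, 1, 2, 2, 3, 4, 2, 0, -100, -100, -100]
0.50 [3, 19, 19, 3, 0, 9, 10, 2, 5, 4, 4, 2, 4, 4, 4, 4, 4, 2, 0, -100, -100, -54]
0.45 [0, 19, 19, 3, 0, 9, 9, 2, 5,
[... 670 characters left out ...]
-47, -42, -38, -73, -73, -83, -83, -83, -83, -83, -83, -83, -83]
0.05 [-83, -82, -82, -82, -82, -83, -100, -100, -100, -100, -100, -100, -73, -73, -83, -82, -83, -83, -83, -83, -83, -82]
-0.00 [-82, -82, -82, -83, -100, -100, -100, -100, -100, -100, -100, -100, -100, -84, -83, -83, -83, -83, -83, -83, -83, -83]
-0.05 [-82, -82, -84, -100, -100, -100, -100, -100, -100, -100, -100, -100, -100, -100, -100, -83, -83, -83, -83, -83, -83, -83]
-0.10 [-82, -82, -83, -100, -100, -100, -100, -100, -100, -100, -100, -100, -100, -100, -100, -83, -83, -82, -83, -83, -83, -83]
-0.15 [-82, -82, -83, -100, -100, -100, -100, -100, -100, -100, -100, -100, -100, -100, -100, -100, -83, -83, -83, -83, -83, -83]
```

```bash
python3 - <<'E'
from h import *
C=cam("top"); f=lambda u,v:(160+(u+.5)/2.5-.5,110+(v+.5)/2.5-.5)
print(p2w(C,[f(280,42),f(790,52)],.53))
S=cam("scene")
d=np.load("scene_d.npy");c,R,p=S
uv=[(200,12),(230,16),(260,15),(300,12),(340,8),(365,3),(270,19),(275,5)]
for u,v in uv:
    z=d[v,u]; q=cv2.undistortPoints(np.array([[[u,v]]],float),c["intrinsics"],c["distortion"])[0,0]
    print(u,v,np.round(p+R@np.array([q[0],-q[1],-1])*z,3))
for u in (230,300,340):print(u,np.round(d[0:30:2,u],2))
E
```

```text
[[ 0.60757397 -0.01331068  0.53      ]
 [ 0.61063178 -0.33456981  0.53      ]]
200 12 [ 0.794 -0.01   0.523]
230 16 [ 0.711 -0.012  0.518]
260 15 [ 0.63  -0.011  0.524]
300 12 [ 0.608 -0.139  0.516]
340 8 [ 0.833 -0.788  0.435]
365 3 [ 0.84  -1.018  0.427]
270 19 [ 0.608 -0.016  0.517]
275 5 [ 0.666 -0.124  0.53 ]
230 [1.11 1.12 1.11 1.12 1.12 1.1  1.11 1.1  1.11 1.11 1.3  1.3  1.31 1.31
 1.31]
300 [1.24 1.22 1.19 1.16 1.16 1.16 1.16 1.59 1.59 1.6  1.59 1.6  0.   1.61
 1.61]
340 [1.31 1.32 1.81 1.8  1.8  1.8  1.81 1.83 1.81 1.83 1.82 1.83 1.84 1.83
 1.85]
```

>>> apply_moves([
  [0, 0, 0, 0.0354, -0.0127, 0.0, -1],
  [0, 0, 0, 0.0354, -0.0127, 0.002, -1],
  [0, 0, 0, 0.0354, -0.0127, 0.006, -1],
  [0, 0, 0, 0.0354, -0.0127, 0.008, -1],
  [0, 0, 0, 0.0354, -0.0127, 0.009, -1],
  [0, 0, 0, 0.0354, -0.0127, 0.009, -1],
  [0, 0, 0, 0.0354, -0.0127, 0.009, -1],
  [0, 0, 0, 0.0354, -0.0127, 0.009, -1],
  [0, 0, 0, 0.0354, -0.0127, 0.009, -1],
  [0, 0, 0, 0.0354, -0.0127, 0.009, -1],
  [0, 0, -0.147, 0, 0, 0, -1],
  [0, 0, -0.147, 0, 0, 0, -1],
  [0, 0, -0.147, 0, 0, 0, -1],
  [0, 0, -0.147, 0, 0, 0, -1],
  [0, 0, -0.147, 0, 0, 0, -1],
  [0, 0, -0.147, 0, 0, 0, -1],
  [0, 0, -0.147, 0, 0, 0, -1],
  [0, 0, -0.147, 0, 0, 0, -1],
  [0, 0, -0.146, 0, 0, 0, -1],
  [0, 0, 0, 0, 0, 0, -1],
])

```text
t: 3.1
ee_pos: [0.5014, -0.23, 0.1613]
tcp_rot: [3.142, 0.0, 1.768]
force: [-0.5, -0.1, -0.4]
grip_width: 0.0855
```

```bash
cat >> h.py <<'E'
def snap(n,name):
    s=robot.get_state();p,d=optics.snapshot(n);cv2.imwrite(f"pics/{name}.png",p[:,:,::-1]);np.savez(name,d=d)
    import pickle;pickle.dump(s,open(name+".pkl","wb"));return s,p,d
E
python3 - <<'E'
from h import *
s,p,d=snap("wrist","w1");print(s["t"],s["ee_pos"],s["tcp_rot"])
C=cam("wrist",s)
for n,P in [("b26",(.4823,-.1333,.0415)),("b50",(.496,-.2043,.0415)),("b42",(.5109,-.2756,.0415)),("b34",(.5248,-.3484,.0415))]: print(n,w2p(C,P))
E
```

```text
3.1 [ 0.50138337 -0.23001382  0.16130612] [3.14155122e+00 3.64591314e-05 1.76800453e+00]
b26 [[321.22570349  79.52041745]]
b50 [[320.6343174  166.07852192]]
b42 [[321.27835511 239.13435746]]
b34 [[320.62322598 302.28391317]]
```

View pics/w1.png

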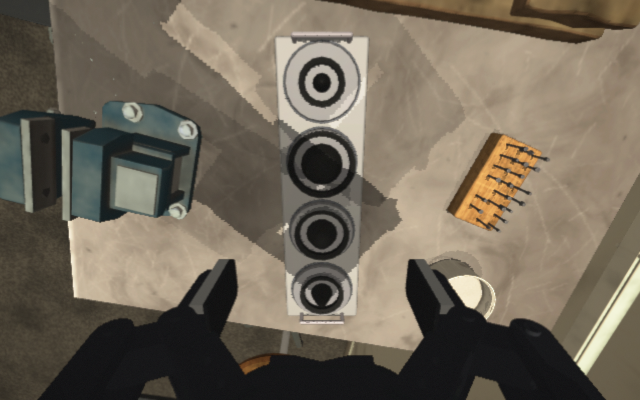

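```bash
cat > fit.py <<'E'
from h import *
import pickle
from scipy.optimize import minimize
from scipy.ndimage import map_coordinates as mc
def load(n): 
    s=pickle.load(open(n+".pkl","rb")); g=cv2.imread(f"pics/{n}.png"); return s,g,np.load(n+".npz")["d"]
A=np.linspace(0,2*np.pi,180,endpoint=False)
def circ(x,y,z,r): return np.c_[x+r*np.cos(A),y+r*np.sin(A),np.full(len(A),z)]
def prof(g,C,x,y,z,r):
    q=w2p(C,circ(x,y,z,r)); return mc(g,[q[:,1],q[:,0]],order=1)
E
python3 - <<'E'
from fit import *
s,g,d=load("w1");C=cam("wrist",s)
G=cv2.cvtColor(g,cv2.COLOR_BGR2GRAY).astype(float)
B={26:(.4823,-.1333),50:(.496,-.2043),42:(.5109,-.2756),34:(.5248,-.3484)}
for k,(x,y) in B.items():
    # radial mean profile at rim plane, and depth profile
    zs=[]
    print(k,"img",[int(prof(G,C,x,y,.0245,r/1000).mean()) for r in range(2,40,2)])
    q=w2p(C,circ(x,y,.0245,.001))
    # height profile from depth
    h=[]
    for r in range(0,40,3):
        q=w2p(C,circ(x,y,.0245,r/1000)); z=mc(d,[q[:,1],q[:,0]],order=0)
        c,R,p=C; u=cv2.undistortPoints(q.reshape(-1,1,2),c["intrinsics"],c["distortion"])[:,0]
        P=p+(np.c_[u[:,0],-u[:,1],-np.ones(len(u))]*z[:,None])@R.T
        h.append(int(1e4*np.median(P[:,2]))/10)
    print("   h",h)
cv2.imwrite("pics/w1c.png",cv2.resize(g[30:330,230:410],(480,800)[::1] if 0 else (360*4//3,800),interpolation=cv2.INTER_CUBIC)[:600] if 0 else np.hstack([cv2.resize(g[40:200,230:410],None,fx=2.2,fy=2.2,interpolation=cv2.INTER_CUBIC),cv2.resize(g[180:340,230:410],None,fx=2.2,fy=2.2,interpolation=cv2.INTER_CUBIC)]))
E
```

```text
26 img [27, 23, 30, 110, 177, 181, 130, 64, 39, 93, 164, 182, 183, 185, 177, 138, 140, 189, 195]
   h [41.5, 38.1, 27.7, 18.2, 17.7, 21.5, 24.8, 18.2, 17.8, 17.6, 17.6, 12.8, 11.9, 11.7]
50 img [22, 22, 22, 21, 22, 22, 22, 22, 37, 80, 111, 113, 73, 36, 39, 50, 92, 138, 136]
   h [41.2, 40.7, 39.8, 38.5, 36.8, 31.5, 25.3, 18.3, 17.7, 22.5, 24.0, 13.7, 11.8, 11.8]
42 img [22, 22, 22, 22, 22, 22, 30, 69, 94, 96, 68, 35, 39, 58, 74, 73, 91, 113, 114]
   h [36.7, 35.9, 33.0, 30.9, 28.1, 21.9, 18.1, 18.0, 23.7, 23.5, 18.2, 13.1, 11.7, 11.9]
34 img [19, 20, 20, 20, 24, 63, 108, 115, 77, 33, 41, 68, 99, 127, 145, 137, 135, 145, 151]
   h [29.5, 29.3, 28.2, 25.4, 20.0, 17.9, 21.0, 22.9, 23.1, 18.3, 17.8, 12.9, 11.9, 11.9]
```

View pics/w1c.png

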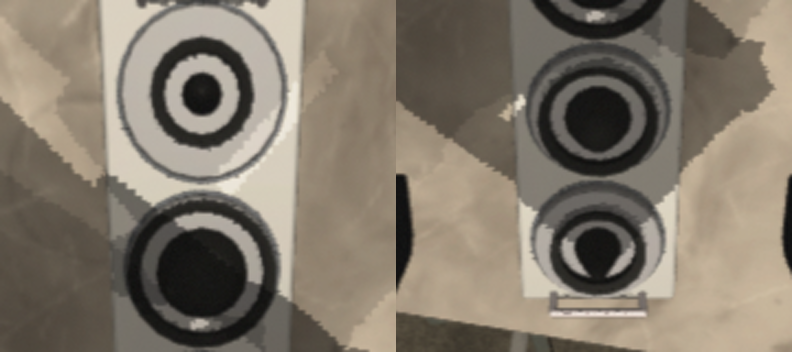

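```bash
cat >> fit.py <<'E'
from scipy.optimize import least_squares
def cloud(C,d):
    c,R,p=C;v,u=np.nonzero(d>0)
    q=cv2.undistortPoints(np.c_[u,v].astype(float).reshape(-1,1,2),c["intrinsics"],c["distortion"])[:,0]
    return p+(np.c_[q[:,0],-q[:,1],-np.ones(len(q))]*d[v,u][:,None])@R.T,u,v
def cdepth(P,x,y,zlo,zhi,rlo,rhi):
    """centre of a ring from cloud points: robust circle fit, angle-balanced"""
    for _ in range(4):
        r=np.hypot(P[:,0]-x,P[:,1]-y);m=(P[:,2]>zlo)&(P[:,2]<zhi)&(r>rlo)&(r<rhi);Q=P[m]
        a=np.arctan2(Q[:,1]-y,Q[:,0]-x);b=((a+np.pi)/(2*np.pi)*36).astype(int)%36
        M=np.array([np.median(Q[b==i,:2],axis=0) for i in range(36) if (b==i).sum()>2])
        f=least_squares(lambda t:np.hypot(M[:,0]-t[0],M[:,1]-t[1])-t[2],[x,y,(rlo+rhi)/2],loss="soft_l1",f_scale=.001).x;x,y=f[:2]
    return f,len(M),np.median(Q[:,2])
def cphoto(G,C,x,y,z,r,sign=1,w=.0012):
    """edge of radius r at height z: sign=1 bright outside"""
    f=lambda t:-sign*np.mean(np.clip(sign*(prof(G,C,t[0],t[1],z,r+w)-prof(G,C,t[0],t[1],z,r-w)),-10,60))*sign
    best=min(((f((x+i,y+j)),x+i,y+j) for i in np.arange(-.006,.0061,.001) for j in np.arange(-.006,.0061,.001)))
    q=minimize(f,best[1:],method="Nelder-Mead",options=dict(initial_simplex=[best[1:],(best[1]+.001,best[2]),(best[1],best[2]+.001)],xatol=1e-5))
    return q.x,q.fun
E
python3 - <<'E'
from fit import *
s,g,d=load("w1");C=cam("wrist",s);P,_,_=cloud(C,d)
G=cv2.GaussianBlur(cv2.cvtColor(g,cv2.COLOR_BGR2GRAY).astype(float),(3,3),0)
B={26:(.4823,-.1333),50:(.496,-.2043),42:(.5109,-.2756),34:(.5248,-.3484)}
D=[];E=[]
for k,(x,y) in B.items():
    f,n,z=cdepth(P,x,y,.0225,.0265,k/2000+.001,k/2000+.01)
    o,fo=cphoto(G,C,*f[:2],.0245,k/2000+.008); i,fi=cphoto(G,C,*f[:2],.0235,k/2000+.002,-1)
    print(k,np.round(f,4),n,round(z,4),"outer",np.round(o,4),round(fo,1),"inner",np.round(i,4),round(fi,1))
    D.append(f[:2])
for X in (np.array(D),):
    u=np.array([0,1,2,3])-1.5
    def m(t):return np.c_[t[0]+.074*u*np.cos(t[2]),t[1]+.074*u*np.sin(t[2])]
    t=least_squares(lambda t:(m(t)-X).ravel(),[.5,-.24,-1.37]).x;print("row",np.round(t,4));print(np.round(m(t),4))
E
```

```text
26 [ 0.4829 -0.1345  0.0179] 36 0.0247 outer [ 0.4829 -0.1345] -60.0 inner [ 0.4819 -0.1355] -60.0
50 [ 0.4974 -0.2068  0.0299] 36 0.0247 outer [ 0.4972 -0.207 ] -46.9 inner [ 0.4971 -0.2055] -50.2
42 [ 0.512  -0.2792  0.0259] 36 0.0247 outer [ 0.5118 -0.2796] -45.1 inner [ 0.5114 -0.2779] -46.6
34 [ 0.5264 -0.3515  0.0218] 36 0.0248 outer [ 0.526  -0.3513] -51.0 inner [ 0.5259 -0.3498] -43.2
row [ 0.5047 -0.243  -1.3726]
[[ 0.4828 -0.1342]
 [ 0.4974 -0.2067]
 [ 0.512  -0.2793]
 [ 0.5265 -0.3518]]
```

>>> apply_moves([
  [0, 0, 0, 0.0381, 0.0085, 0, -1],
  [0, 0, 0, 0.0381, 0.0085, 0, -1],
  [0, 0, 0, 0.0381, 0.0085, 0, -1],
  [0, 0, 0, 0.0381, 0.0085, 0, -1],
  [0, 0, 0, 0.0381, 0.0085, 0, -1],
  [0, 0, 0, 0.0381, 0.0085, -0.008, -1],
  [0, 0, 0, 0.0381, 0.0085, -0.008, -1],
  [0, 0, 0, 0.0381, 0.0085, -0.008, -1],
  [0, 0, 0, 0.0381, 0.0085, -0.008, -1],
  [0, 0, 0, 0.0381, 0.0085, -0.008, -1],
  [0, 0, 0.148, 0, 0, 0, -1],
  [0, 0, 0.148, 0, 0, 0, -1],
  [0, 0, 0.148, 0, 0, 0, -1],
  [0, 0, 0.148, 0, 0, 0, -1],
  [0, 0, 0.148, 0, 0, 0, -1],
  [0, 0, 0.148, 0, 0, 0, -1],
  [0, 0, 0.148, 0, 0, 0, -1],
  [0, 0, 0.148, 0, 0, 0, -1],
  [0, 0, 0.148, 0, 0, 0, -1],
  [0, 0, 0.148, 0, 0, 0, -1],
])

```text
t: 5.15
ee_pos: [0.5109, 0.1602, 0.2013]
tcp_rot: [3.142, -0.0, 0.275]
force: [-0.4, -0.2, 0.2]
grip_width: 0.0855
```

>>> apply_moves([
  [0, 0, 0.148, 0, 0, 0, -1],
  [0, 0, 0.028, 0, 0, 0, -1],
  [0, 0, 0, 0, 0, 0, -1],
])

```text
t: 5.45
ee_pos: [0.5109, 0.1602, 0.2013]
tcp_rot: [-3.142, 0.0, 0.11]
force: [-0.5, -0.3, -0.1]
grip_width: 0.0854
```

```bash
python3 - <<'E'
from fit import *
s,p,d=snap("wrist","w2");print(s["t"],s["ee_pos"],s["tcp_rot"])
C=cam("wrist",s);P,_,_=cloud(C,d);R={}
for k,(x,y),h in [(34,(.6015,.1698),58),(26,(.5426,.1638),50),(50,(.4834,.1566),74),(42,(.4238,.1498),66)]:
    z=(22+h)/1000
    f,n,zz=cdepth(P,x,y,z-.004,z+.004,k/2000-.005,k/2000+.003);print(k,np.round(f,4),n,round(zz,4));R[k]=f[:2]
X=np.array([R[k] for k in (34,26,50,42)]);print(np.linalg.norm(np.diff(X,axis=0),axis=1),np.arctan2(*(X[0]-X[3])[::-1]))
E
```

```text
5.45 [0.5109084  0.1602435  0.20129554] [-3.14157127e+00  7.20183774e-06  1.10048901e-01]
34 [0.6022 0.1734 0.0153] 36 0.0807
26 [0.543  0.1666 0.0114] 36 0.0724
50 [0.4851 0.1614 0.0233] 36 0.0962
42 [0.4259 0.1538 0.0193] 36 0.088
[0.0595904  0.05812412 0.05976959] 0.11115977366857371
```

View pics/w2.png

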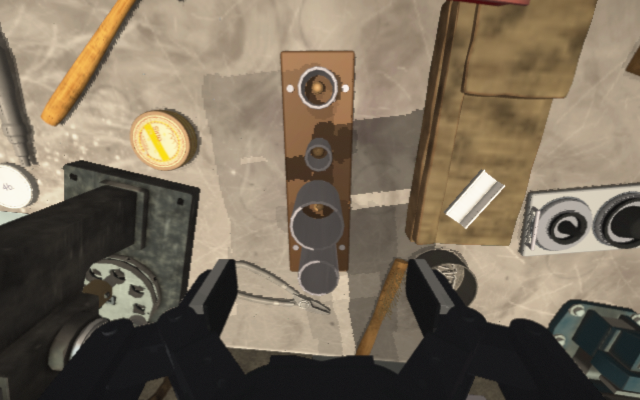

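>>> apply_moves([
  [0, 0, 0, 0.03, -0.001, 0, -1],
  [0, 0, 0, 0.03, -0.001, 0, -1],
  [0, 0, 0, 0.0322, -0.0011, 0, -1],
  [0, 0, 0, 0, 0, 0.04, -1],
  [0, 0, 0, 0, 0, 0.04, -1],
  [0, 0, 0, 0, 0, 0.04, -1],
  [0, 0, 0, 0, 0, 0.03, -1],
  [0, 0, 0, 0, 0, 0.0133, -1],
  [0, 0, 0, 0, 0, 0, 1],
  [0, 0, 0, 0, 0, 0, 1],
  [0, 0, 0, 0, 0, 0, 1],
  [0, 0, 0, 0, 0, 0, 1],
  [0, 0, 0, 0, 0, 0, 1],
  [0, 0, 0, 0, 0, 0, 1],
  [0, 0, 0, 0, 0, 0, 1],
])

```text
t: 7.0
ee_pos: [0.6032, 0.1737, 0.0399]
tcp_rot: [-3.141, -0.003, 0.11]
force: [-0.9, -0.5, 6.5]
grip_width: 0.0315
```

>>> apply_moves([
  [0, 0, 0, 0, 0, -0.01, 1],
  [0, 0, 0, 0, 0, -0.02, 1],
  [0, 0, 0, 0, 0, -0.03, 1],
  [0, 0, 0, 0, 0, -0.02, 1],
  [0, 0, 0, 0, 0, 0, 1],
])

```text
t: 7.5
ee_pos: [0.6038, 0.1738, 0.1218]
tcp_rot: [-3.141, -0.006, 0.11]
force: [0.8, -0.5, -1.8]
grip_width: 0.0316
```

```bash
python3 - <<'E'
from fit import *
s,p,d=snap("wrist","w3");print(s["t"],s["ee_pos"],s["tcp_rot"],s["grip_width"])
C=cam("wrist",s);P,u,v=cloud(C,d)
x,y,z0=s["ee_pos"];m=(np.hypot(P[:,0]-x,P[:,1]-y)<.0175)&(P[:,2]>z0+.02);print(m.sum(),np.percentile(P[m][:,2]-z0,[5,50,90,98]) if m.any() else 0)
E
```

```text
7.5 [0.60381823 0.17377855 0.12184379] [-3.14102488 -0.00582096  0.109883  ] 0.03161648726715738
8299 [0.02294241 0.04039471 0.08518896 0.08770321]
```

View pics/w3.png

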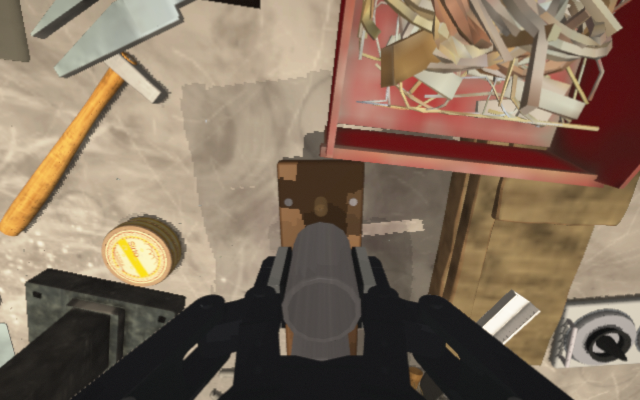

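```bash
cat >> fit.py <<'E'
def inhand(name,k,top):
    s,g,d=load(name);C=cam("wrist",s);P,u,v=cloud(C,d)
    R=Ro.from_euler("xyz",s["tcp_rot"]).as_matrix();Q=(P-s["ee_pos"])@R*[1,1,-1]
    m=(np.hypot(Q[:,0],Q[:,1])<k/2000+.003)&(abs(Q[:,2]-top)<.006)
    print("rim z",np.round(np.percentile(Q[m,2],[10,50,90]),4),m.sum())
    f,n,z=cdepth(Q,0,0,top-.003,top+.003,k/2000-.005,k/2000+.003);print("inhand tool xy r",np.round(f,4),n,round(z,4))
    return f
E
python3 - <<'E'
from fit import *
inhand("w3",34,.0407)
s=load("w3")[0];print(np.round(s["joint_positions"],3))
s,g,d=load("w3");C=cam("wrist",s);G=cv2.cvtColor(g,cv2.COLOR_BGR2GRAY).astype(float)
R=Ro.from_euler("xyz",s["tcp_rot"]).as_matrix();c=np.array(s["ee_pos"])+R@[0,0,-.0407]
for r,sg in ((.017,-1),(.017,1),(.0145,1)):
    o,f=cphoto(G,C,c[0],c[1],c[2],r,sg);print(r,sg,(R.T@np.r_[o-c[:2],0])[:2],f)
E
```

```text
rim z [0.0361 0.0396 0.0412] 2845
inhand tool xy r [ 0.0001 -0.      0.0157] 36 0.0401
[0.206 0.61  1.533 0.    0.992 1.667]
0.017 -1 [ 0.00028372 -0.00023766] -25.413204043818304
0.017 1 [-0.00473809 -0.00034743] -5.5888866825922445
0.0145 1 [-0.00039578 -0.00025062] -9.691914508882821
```

>>> apply_moves([
  [0, 0, 0, -0.029, 0.0255, 0, 1],
  [0, 0, 0, -0.029, 0.0255, 0, 1],
  [0, 0, 0, -0.029, 0.0255, 0, 1],
  [0, 0, 0, -0.029, 0.0255, 0, 1],
  [0, 0, 0, -0.0017, 0.0375, 0, 1],
  [0, 0, 0, -0.0017, 0.0375, 0, 1],
  [0, 0, 0, -0.0017, 0.0375, 0, 1],
  [0, 0, 0, -0.0017, 0.0375, 0, 1],
  [0, 0, 0, -0.0017, 0.0375, 0, 1],
  [0, 0, 0, -0.0017, 0.0375, 0, 1],
  [0, 0, 0, -0.0017, 0.0375, 0, 1],
  [0, 0, 0, -0.0017, 0.0375, 0, 1],
  [0, 0, 0, -0.0017, 0.0375, 0, 1],
  [0, 0, 0, -0.0017, 0.0375, 0, 1],
  [0, 0, 0, -0.0017, 0.0375, 0, 1],
])

```text
t: 9.05
ee_pos: [0.524, -0.3539, 0.1167]
tcp_rot: [-3.14, 0.001, 0.11]
force: [0.9, -0.7, -0.5]
grip_width: 0.0315
```

>>> apply_moves([
  [0, 0, -0.139, 0, 0, 0, 1],
  [0, 0, -0.138, 0, 0, 0, 1],
  [0, 0, -0.138, 0, 0, 0, 1],
  [0, 0, -0.138, 0, 0, 0, 1],
  [0, 0, -0.138, 0, 0, 0, 1],
  [0, 0, -0.138, 0, 0, 0, 1],
  [0, 0, -0.138, 0, 0, 0, 1],
  [0, 0, -0.138, 0, 0, 0, 1],
  [0, 0, -0.138, 0, 0, 0, 1],
  [0, 0, -0.138, 0, 0, 0, 1],
  [0, 0, -0.138, 0, 0, 0, 1],
  [0, 0, -0.139, 0, 0, 0, 1],
  [0, 0, 0, 0, 0, 0, 1],
  [0, 0, 0, 0, 0, 0, 1],
])

```text
t: 10.45
ee_pos: [0.5243, -0.3525, 0.1172]
tcp_rot: [-3.141, -0.001, 1.764]
force: [0.8, -0.8, -1.5]
grip_width: 0.0317
```

```bash
cat >> fit.py <<'E'
B={26:(.4828,-.1342),50:(.4974,-.2067),42:(.5120,-.2793),34:(.5265,-.3518)}
def goal(P,yaw):
    s=robot.get_state();R=Ro.from_euler("xyz",s["tcp_rot"]).as_matrix();Rg=Ro.from_euler("xyz",[np.pi,0,yaw]).as_matrix()
    print("t",round(s["t"],2),"pos",np.round(s["ee_pos"],4),"rot",np.round(s["tcp_rot"],4),"F",np.round(s["force"],1),"w",round(s["grip_width"],4))
    print("turn",np.round(Ro.from_matrix(R.T@Rg).as_rotvec(),4),"shift",np.round(R.T@(np.array(P)-s["ee_pos"]),4))
E
python3 - <<'E'
from fit import *
goal((*B[34],.08),1.769)
s,p,d=snap("wrist","w4");inhand("w4",34,.0405)
E
```

```text
t 10.45 pos [ 0.5243 -0.3525  0.1172] rot [-3.1407e+00 -1.0000e-03  1.7637e+00] F [ 0.8 -0.8 -1.5] w 0.0317
turn [-0.0009 -0.001  -0.0053] shift [0.0002 0.0023 0.0372]
rim z [0.0359 0.0397 0.0413] 2930
inhand tool xy r [0.0004 0.0003 0.0157] 36 0.0402
```

>>> apply_moves([
  [0, 0, -0.005, -0.0002, 0.002, 0.02, 1],
  [0, 0, 0, 0, 0, 0.02, 1],
  [0, 0, 0, 0, 0, 0.012, 1],
  [0, 0, 0, 0, 0, 0, 1],
])

```text
t: 10.9
ee_pos: [0.5259, -0.3519, 0.0642]
tcp_rot: [-3.14, -0.002, 1.771]
force: [0.4, -0.2, -0.7]
grip_width: 0.0315
```

```bash
python3 - <<'E'
from fit import *
goal((*B[34],.035),1.769)
E
```

```text
t 10.9 pos [ 0.5259 -0.3519  0.0642] rot [-3.1395e+00 -2.4000e-03  1.7713e+00] F [ 0.4 -0.2 -0.7] w 0.0315
turn [-0.002  -0.0024  0.0023] shift [-0.0001  0.0007  0.0292]
```

>>> apply_moves([
  [-0.002, -0.002, 0, -0.0005, 0.0004, 0.007, 1],
  [0, 0, 0, 0, 0, 0.007, 1],
  [0, 0, 0, 0, 0, 0.005, 1],
  [0, 0, 0, 0, 0, 0.005, 1],
  [0, 0, 0, 0, 0, 0.003, 1],
  [0, 0, 0, 0, 0, 0, 1],
])

```text
t: 11.5
ee_pos: [0.5271, -0.3528, 0.0386]
tcp_rot: [3.14, 0.001, 1.773]
force: [-0.2, -0.6, -1.4]
grip_width: 0.0316
```

>>> apply_moves([
  [0, 0, 0, 0.0005, -0.0005, 0.002, 1],
  [0, 0, 0, 0, 0, 0.002, 1],
  [0, 0, 0, 0, 0, 0.001, 1],
  [0, 0, 0, 0, 0, 0, 1],
])

```text
t: 11.9
ee_pos: [0.5268, -0.3528, 0.0349]
tcp_rot: [3.139, 0.002, 1.773]
force: [-2.5, 1.9, 7.5]
grip_width: 0.0319
```

>>> apply_moves([
  [0, 0, 0, 0, 0, 0, -1],
  [0, 0, 0, 0, 0, 0, -1],
  [0, 0, 0, 0, 0, 0, -1],
  [0, 0, 0, 0, 0, 0, -1],
  [0, 0, 0, 0, 0, 0, -1],
  [0, 0, 0, 0, 0, -0.02, -1],
  [0, 0, 0, 0, 0, -0.03, -1],
  [0, 0, 0, 0, 0, -0.035, -1],
  [0, 0, 0, 0, 0, -0.035, -1],
  [0, 0, 0, 0, 0, 0, -1],
])

```text
t: 12.9
ee_pos: [0.5282, -0.3538, 0.159]
tcp_rot: [3.134, 0.008, 1.773]
force: [0.7, -0.3, -0.7]
grip_width: 0.0853
```

```bash
python3 - <<'E'
from fit import *
goal((.4259,.1538,.16),.111)
s,p,d=snap("wrist","w5");C=cam("wrist",s);P,_,_=cloud(C,d)
print(cdepth(P,*B[34],.065,.085,.012,.02))
E
```

```text
t 12.9 pos [ 0.5282 -0.3538  0.159 ] rot [3.1344 0.0081 1.7728] F [ 0.7 -0.3 -0.7] w 0.0853
turn [1.2100e-02 2.0000e-04 1.6618e+00] shift [ 0.5178  0.0017 -0.0051]
(array([ 0.52724791, -0.35243082,  0.01531511]), 36, np.float64(0.07499580886336854))
```

>>> apply_moves([
  [0, 0, 0, 0.0432, 0.0001, 0, -1],
  [0, 0, 0, 0.0432, 0.0001, 0, -1],
  [0, 0, 0, 0.0432, 0.0001, 0, -1],
  [0, 0, 0, 0.0432, 0.0001, 0, -1],
  [0, 0, 0, 0.0432, 0.0001, 0, -1],
  [0, 0, 0, 0.0432, 0.0001, 0, -1],
  [0, 0, 0, 0.0432, 0.0001, 0, -1],
  [0, 0, 0, 0.0432, 0.0001, 0, -1],
  [0, 0, 0, 0.0432, 0.0001, 0, -1],
  [0, 0, 0, 0.0432, 0.0001, 0, -1],
  [0, 0, 0, 0.0432, 0.0001, 0, -1],
  [0, 0, 0, 0.0426, 0.0001, 0, -1],
])

```text
t: 14.15
ee_pos: [0.4225, 0.1566, 0.152]
tcp_rot: [3.141, 0.002, 1.773]
force: [1.4, 0.0, 0.2]
grip_width: 0.0852
```

>>> apply_moves([
  [0, 0, 0.1385, 0, 0, 0, -1],
  [0, 0, 0.1385, 0, 0, 0, -1],
  [0, 0, 0.1385, 0, 0, 0, -1],
  [0, 0, 0.1385, 0, 0, 0, -1],
  [0, 0, 0.1385, 0, 0, 0, -1],
  [0, 0, 0.1385, 0, 0, 0, -1],
  [0, 0, 0.1385, 0, 0, 0, -1],
  [0, 0, 0.1385, 0, 0, 0, -1],
  [0, 0, 0.1385, 0, 0, 0, -1],
  [0, 0, 0.1385, 0, 0, 0, -1],
  [0, 0, 0.1385, 0, 0, 0, -1],
  [0, 0, 0.1385, 0, 0, 0, -1],
  [0, 0, 0, 0, 0, 0, -1],
])

```text
t: 15.45
ee_pos: [0.4231, 0.1549, 0.152]
tcp_rot: [3.14, -0.0, 0.109]
force: [0.4, 0.3, 0.6]
grip_width: 0.0854
```

```bash
python3 - <<'E'
from fit import *
goal((.4259,.1538,.045),.111)
E
```

```text
t 15.45 pos [0.4231 0.1549 0.152 ] rot [ 3.1395e+00 -4.0000e-04  1.0870e-01] F [0.4 0.3 0.6] w 0.0854
turn [ 0.0021 -0.0004 -0.0023] shift [0.0026 0.0012 0.107 ]
```

>>> apply_moves([
  [0.002, 0, -0.002, 0.0026, 0.0012, 0.03, -1],
  [0, 0, 0, 0, 0, 0.03, -1],
  [0, 0, 0, 0, 0, 0.03, -1],
  [0, 0, 0, 0, 0, 0.017, -1],
  [0, 0, 0, 0, 0, 0, -1],
  [0, 0, 0, 0, 0, 0, 1],
  [0, 0, 0, 0, 0, 0, 1],
  [0, 0, 0, 0, 0, 0, 1],
  [0, 0, 0, 0, 0, 0, 1],
  [0, 0, 0, 0, 0, 0, 1],
  [0, 0, 0, 0, 0, 0, 1],
])

```text
t: 16.55
ee_pos: [0.4272, 0.1543, 0.0471]
tcp_rot: [-3.141, -0.004, 0.113]
force: [-1.3, -1.2, 9.5]
grip_width: 0.0399
```

>>> apply_moves([
  [0, 0, 0, 0, 0, -0.01, 1],
  [0, 0, 0, 0, 0, -0.02, 1],
  [0, 0, 0, 0, 0, -0.03, 1],
  [0, 0, 0, 0, 0, -0.02, 1],
  [0, 0, 0, 0, 0, 0, 1],
])

```text
t: 17.05
ee_pos: [0.4278, 0.1545, 0.1289]
tcp_rot: [-3.141, -0.007, 0.113]
force: [1.2, 0.2, -2.4]
grip_width: 0.0402
```

```bash
python3 - <<'E'
from fit import *
goal((*B[42],.12),.111)
s,p,d=snap("wrist","w6");inhand("w6",42,.043)
E
```

```text
t 17.05 pos [0.4278 0.1545 0.1289] rot [-3.1408 -0.0073  0.1133] F [ 1.2  0.2 -2.4] w 0.0402
turn [-0.0009 -0.0073  0.0023] shift [0.0346 0.4406 0.0087]
rim z [0.0381 0.0407 0.0419] 3072
inhand tool xy r [-0.0015 -0.0001  0.0194] 36 0.0413
```

>>> apply_moves([
  [-0.001, -0.007, 0.002, 0.0029, 0.0367, 0.0007, 1],
  [0, 0, 0, 0.0029, 0.0367, 0.0007, 1],
  [0, 0, 0, 0.0029, 0.0367, 0.0007, 1],
  [0, 0, 0, 0.0029, 0.0367, 0.0007, 1],
  [0, 0, 0, 0.0029, 0.0367, 0.0007, 1],
  [0, 0, 0, 0.0029, 0.0367, 0.0007, 1],
  [0, 0, 0, 0.0029, 0.0367, 0.0007, 1],
  [0, 0, 0, 0.0029, 0.0367, 0.0007, 1],
  [0, 0, 0, 0.0029, 0.0367, 0.0007, 1],
  [0, 0, 0, 0.0029, 0.0367, 0.0007, 1],
  [0, 0, 0, 0.0029, 0.0367, 0.0007, 1],
  [0, 0, 0, 0.0029, 0.0367, 0.0007, 1],
])

```text
t: 18.3
ee_pos: [0.5093, -0.2809, 0.1164]
tcp_rot: [-3.141, 0.006, 0.111]
force: [0.5, -0.3, -1.9]
grip_width: 0.0403
```

>>> apply_moves([
  [0, 0, -0.138, 0, 0, 0, 1],
  [0, 0, -0.138, 0, 0, 0, 1],
  [0, 0, -0.138, 0, 0, 0, 1],
  [0, 0, -0.138, 0, 0, 0, 1],
  [0, 0, -0.138, 0, 0, 0, 1],
  [0, 0, -0.138, 0, 0, 0, 1],
  [0, 0, -0.138, 0, 0, 0, 1],
  [0, 0, -0.138, 0, 0, 0, 1],
  [0, 0, -0.138, 0, 0, 0, 1],
  [0, 0, -0.138, 0, 0, 0, 1],
  [0, 0, -0.138, 0, 0, 0, 1],
  [0, 0, -0.138, 0, 0, 0, 1],
  [0, 0, 0, 0, 0, 0, 1],
])

```text
t: 19.6
ee_pos: [0.5092, -0.2793, 0.1166]
tcp_rot: [-3.135, -0.001, 1.769]
force: [0.4, -0.2, -2.1]
grip_width: 0.0401
```

```bash
python3 - <<'E'
from fit import *
goal((*B[42],.0417),1.769)
s,p,d=snap("wrist","w7");inhand("w7",42,.0413)
E
```

```text
t 19.6 pos [ 0.5092 -0.2793  0.1166] rot [-3.1354e+00 -1.0000e-03  1.7690e+00] F [ 0.4 -0.2 -2.1] w 0.0401
turn [-0.0062 -0.001  -0.    ] shift [-0.0006  0.0032  0.0748]
rim z [0.0366 0.0403 0.042 ] 3579
inhand tool xy r [-0.0011  0.0002  0.0195] 36 0.041
```

>>> apply_moves([
  [-0.006, -0.001, 0, 0.0005, 0.0028, 0.02, 1],
  [0, 0, 0, 0, 0, 0.02, 1],
  [0, 0, 0, 0, 0, 0.01, 1],
  [0, 0, 0, 0, 0, 0, 1],
])

```text
t: 20.05
ee_pos: [0.5116, -0.2782, 0.0662]
tcp_rot: [-3.141, -0.001, 1.764]
force: [-0.1, -1.0, -1.9]
grip_width: 0.0403
```

```bash
python3 - <<'E'
from fit import *
goal((*B[42],.0417),1.769)
E
```

```text
t 20.05 pos [ 0.5116 -0.2782  0.0662] rot [-3.1406e+00 -7.0000e-04  1.7645e+00] F [-0.1 -1.  -1.9] w 0.0403
turn [-0.001  -0.0007 -0.0045] shift [-0.0011  0.0003  0.0245]
```

>>> apply_moves([
  [0, 0, -0.004, 0, -0.0002, 0.006, 1],
  [0, 0, 0, 0, 0, 0.006, 1],
  [0, 0, 0, 0, 0, 0.006, 1],
  [0, 0, 0, 0, 0, 0.004, 1],
  [0, 0, 0, 0, 0, 0.002, 1],
  [0, 0, 0, 0, 0, 0.001, 1],
  [0, 0, 0, 0, 0, 0, 1],
])

```text
t: 20.75
ee_pos: [0.5121, -0.2787, 0.0427]
tcp_rot: [3.141, 0.001, 1.771]
force: [-1.3, 1.4, -2.0]
grip_width: 0.0402
```

>>> apply_moves([
  [0, 0, 0, 0, 0, 0.001, 1],
  [0, 0, 0, 0, 0, 0.001, 1],
  [0, 0, 0, 0, 0, 0, 1],
])

```text
t: 21.05
ee_pos: [0.5123, -0.2789, 0.0421]
tcp_rot: [3.14, 0.002, 1.771]
force: [-6.3, 3.7, 13.8]
grip_width: 0.0402
```

>>> apply_moves([
  [0, 0, 0, 0, 0, 0, -1],
  [0, 0, 0, 0, 0, 0, -1],
  [0, 0, 0, 0, 0, 0, -1],
  [0, 0, 0, 0, 0, 0, -1],
  [0, 0, 0, 0, 0, 0, -1],
  [0, 0, 0, 0, 0, -0.02, -1],
  [0, 0, 0, 0, 0, -0.03, -1],
  [0, 0, 0, 0, 0, -0.035, -1],
  [0, 0, 0, 0, 0, -0.035, -1],
  [0, 0, 0, 0, 0, 0, -1],
])

```text
t: 22.05
ee_pos: [0.5139, -0.2798, 0.1653]
tcp_rot: [3.135, 0.007, 1.771]
force: [0.3, -0.4, -1.1]
grip_width: 0.0854
```

```bash
python3 - <<'E'
from fit import *
s,p,d=snap("wrist","w8");C=cam("wrist",s);P,_,_=cloud(C,d)
print(cdepth(P,*B[42],.073,.093,.015,.024))
print(cdepth(P,*B[50],.0225,.0265,.026,.035))
goal((.4851,.1614,.16),1.769)
E
```

```text
(array([ 0.51282659, -0.27982404,  0.01927382]), 36, np.float64(0.08280155083249185))
(array([ 0.49736426, -0.20697686,  0.02982177]), 36, np.float64(0.024648041879785698))
t 22.1 pos [ 0.513  -0.2792  0.1628] rot [3.1374 0.0044 1.7709] F [ 0.2  0.4 -0.4] w 0.0855
turn [0.0042 0.0044 0.0019] shift [0.4374 0.0602 0.0012]
```

>>> apply_moves([
  [0.004, 0.004, 0, 0.0398, 0.0055, 0, -1],
  [0, 0, 0, 0.0398, 0.0055, 0, -1],
  [0, 0, 0, 0.0398, 0.0055, 0, -1],
  [0, 0, 0, 0.0398, 0.0055, 0, -1],
  [0, 0, 0, 0.0398, 0.0055, 0, -1],
  [0, 0, 0, 0.0398, 0.0055, 0, -1],
  [0, 0, 0, 0.0398, 0.0055, 0, -1],
  [0, 0, 0, 0.0398, 0.0055, 0, -1],
  [0, 0, 0, 0.0398, 0.0055, 0, -1],
  [0, 0, 0, 0.0398, 0.0055, 0, -1],
  [0, 0, 0, 0.0394, 0.0052, 0, -1],
])

```text
t: 23.2
ee_pos: [0.4833, 0.1635, 0.1604]
tcp_rot: [-3.137, -0.003, 1.771]
force: [0.7, -0.9, -0.1]
grip_width: 0.0854
```

>>> apply_moves([
  [0, 0, 0.1385, 0, 0, 0, -1],
  [0, 0, 0.1385, 0, 0, 0, -1],
  [0, 0, 0.1385, 0, 0, 0, -1],
  [0, 0, 0.1385, 0, 0, 0, -1],
  [0, 0, 0.1385, 0, 0, 0, -1],
  [0, 0, 0.1385, 0, 0, 0, -1],
  [0, 0, 0.1385, 0, 0, 0, -1],
  [0, 0, 0.1385, 0, 0, 0, -1],
  [0, 0, 0.1385, 0, 0, 0, -1],
  [0, 0, 0.1385, 0, 0, 0, -1],
  [0, 0, 0.1385, 0, 0, 0, -1],
  [0, 0, 0.1355, 0, 0, 0, -1],
  [0, 0, 0, 0, 0, 0, -1],
  [0, 0, 0, 0, 0, 0, -1],
])

```text
t: 24.6
ee_pos: [0.4838, 0.1619, 0.1608]
tcp_rot: [-3.139, 0.004, 0.116]
force: [-0.1, 0.1, 0.1]
grip_width: 0.0854
```

```bash
python3 - <<'E'
from fit import *
s,p,d=snap("wrist","w9");C=cam("wrist",s);P,_,_=cloud(C,d)
for k,(x,y),z in ((50,(.4851,.1614),.096),(26,(.543,.1666),.072)): print(cdepth(P,x,y,z-.004,z+.004,k/2000-.005,k/2000+.003))
goal((.4851,.1614,.052),.111)
E
```

```text
(array([0.48505405, 0.1616242 , 0.02323012]), 36, np.float64(0.09631607437560781))
(array([0.54287618, 0.16674299, 0.01138319]), 36, np.float64(0.07254007854691902))
t 24.65 pos [0.4839 0.1619 0.1609] rot [-3.1394  0.0041  0.1155] F [-1.2 -0.2  0.6] w 0.0856
turn [-0.0022  0.0041  0.0045] shift [0.0016 0.0009 0.1089]
```

>>> apply_moves([
  [-0.002, 0.004, 0.0045, 0.0008, 0.0007, 0.03, -1],
  [0, 0, 0, 0, 0, 0.03, -1],
  [0, 0, 0, 0, 0, 0.03, -1],
  [0, 0, 0, 0, 0, 0.018, -1],
  [0, 0, 0, 0, 0, 0, -1],
  [0, 0, 0, 0, 0, 0, 1],
  [0, 0, 0, 0, 0, 0, 1],
  [0, 0, 0, 0, 0, 0, 1],
  [0, 0, 0, 0, 0, 0, 1],
  [0, 0, 0, 0, 0, 0, 1],
  [0, 0, 0, 0, 0, 0, 1],
])

```text
t: 25.75
ee_pos: [0.4857, 0.1617, 0.055]
tcp_rot: [-3.141, -0.003, 0.108]
force: [-2.0, 0.3, 7.2]
grip_width: 0.0479
```

>>> apply_moves([
  [0, 0, 0, 0, 0, -0.01, 1],
  [0, 0, 0, 0, 0, -0.02, 1],
  [0, 0, 0, 0, 0, -0.03, 1],
  [0, 0, 0, 0, 0, -0.02, 1],
  [0, 0, 0, 0, 0, 0, 1],
  [0, 0, 0, 0, 0, 0, 1],
])

```text
t: 26.35
ee_pos: [0.4848, 0.1614, 0.1337]
tcp_rot: [-3.141, -0.002, 0.107]
force: [-0.5, 0.3, -2.3]
grip_width: 0.0482
```

```bash
python3 - <<'E'
from fit import *
goal((*B[50],.13),.111)
s,p,d=snap("wrist","w10");inhand("w10",50,.043)
E
```

```text
t 26.35 pos [0.4848 0.1614 0.1337] rot [-3.1412e+00 -1.6000e-03  1.0740e-01] F [-0.5  0.3 -2.3] w 0.0482
turn [-0.0004 -0.0016 -0.0036] shift [-0.027   0.3673  0.0036]
rim z [0.0381 0.0409 0.042 ] 3684
inhand tool xy r [-0.0004 -0.      0.0234] 36 0.0413
```

>>> apply_moves([
  [0, -0.0015, -0.0035, -0.0027, 0.0367, 0, 1],
  [0, 0, 0, -0.0027, 0.0367, 0, 1],
  [0, 0, 0, -0.0027, 0.0367, 0, 1],
  [0, 0, 0, -0.0027, 0.0367, 0, 1],
  [0, 0, 0, -0.0027, 0.0367, 0, 1],
  [0, 0, 0, -0.0027, 0.0367, 0, 1],
  [0, 0, 0, -0.0027, 0.0367, 0, 1],
  [0, 0, 0, -0.0027, 0.0367, 0, 1],
  [0, 0, 0, -0.0027, 0.0367, 0, 1],
  [0, 0, 0, -0.0027, 0.0367, 0, 1],
])

```text
t: 27.4
ee_pos: [0.4978, -0.2076, 0.1321]
tcp_rot: [-3.14, 0.002, 0.111]
force: [0.8, -0.1, -2.1]
grip_width: 0.048
```

>>> apply_moves([
  [0, 0, -0.138, 0, 0, 0, 1],
  [0, 0, -0.138, 0, 0, 0, 1],
  [0, 0, -0.138, 0, 0, 0, 1],
  [0, 0, -0.138, 0, 0, 0, 1],
  [0, 0, -0.138, 0, 0, 0, 1],
  [0, 0, -0.138, 0, 0, 0, 1],
  [0, 0, -0.138, 0, 0, 0, 1],
  [0, 0, -0.138, 0, 0, 0, 1],
  [0, 0, -0.138, 0, 0, 0, 1],
  [0, 0, -0.138, 0, 0, 0, 1],
  [0, 0, -0.138, 0, 0, 0, 1],
  [0, 0, -0.14, 0, 0, 0, 1],
  [0, 0, 0, 0, 0, 0, 1],
  [0, 0, 0, 0, 0, 0, 1],
])

```text
t: 28.8
ee_pos: [0.4982, -0.2061, 0.1326]
tcp_rot: [-3.14, -0.001, 1.765]
force: [-0.3, -0.2, -1.2]
grip_width: 0.0484
```

```bash
python3 - <<'E'
from fit import *
goal((*B[50],.0497),1.769)
s,p,d=snap("wrist","w11");inhand("w11",50,.0413)
E
```

```text
t 28.8 pos [ 0.4982 -0.2061  0.1326] rot [-3.1398e+00 -1.3000e-03  1.7647e+00] F [-0.3 -0.2 -1.2] w 0.0484
turn [-0.0018 -0.0013 -0.0043] shift [-0.0006 -0.0007  0.0829]
rim z [0.0366 0.0407 0.0421] 4312
inhand tool xy r [-0.      0.0002  0.0235] 36 0.0412
```

>>> apply_moves([
  [-0.002, -0.001, -0.004, -0.0006, -0.0009, 0.02, 1],
  [0, 0, 0, 0, 0, 0.02, 1],
  [0, 0, 0, 0, 0, 0.015, 1],
  [0, 0, 0, 0, 0, 0, 1],
  [0, 0, 0, 0, 0, 0, 1],
])

```text
t: 29.35
ee_pos: [0.4979, -0.2071, 0.0786]
tcp_rot: [3.14, 0.0, 1.771]
force: [-0.8, -0.2, -2.9]
grip_width: 0.0478
```

```bash
python3 - <<'E'
from fit import *
goal((*B[50],.0497),1.769)
E
```

```text
t 29.35 pos [ 0.4979 -0.2071  0.0786] rot [3.1404e+00 4.0000e-04 1.7712e+00] F [-0.8 -0.2 -2.9] w 0.0478
turn [0.0012 0.0004 0.0022] shift [ 0.0005 -0.0004  0.0289]
```

>>> apply_moves([
  [0.001, 0, 0.002, 0.0003, -0.0007, 0.007, 1],
  [0, 0, 0, 0, 0, 0.007, 1],
  [0, 0, 0, 0, 0, 0.006, 1],
  [0, 0, 0, 0, 0, 0.004, 1],
  [0, 0, 0, 0, 0, 0.002, 1],
  [0, 0, 0, 0, 0, 0.001, 1],
  [0, 0, 0, 0, 0, 0.001, 1],
  [0, 0, 0, 0, 0, 0, 1],
])

```text
t: 30.15
ee_pos: [0.4971, -0.2069, 0.0505]
tcp_rot: [3.141, 0.001, 1.771]
force: [-0.6, -0.1, -2.6]
grip_width: 0.0482
```

>>> apply_moves([
  [0, 0, 0, 0, 0, 0.001, 1],
  [0, 0, 0, 0, 0, 0.001, 1],
  [0, 0, 0, 0, 0, 0, 1],
])

```text
t: 30.45
ee_pos: [0.4974, -0.2072, 0.0499]
tcp_rot: [3.141, 0.001, 1.771]
force: [-5.7, 1.8, 16.5]
grip_width: 0.0481
```

>>> apply_moves([
  [0, 0, 0, 0, 0, 0, -1],
  [0, 0, 0, 0, 0, 0, -1],
  [0, 0, 0, 0, 0, 0, -1],
  [0, 0, 0, 0, 0, 0, -1],
  [0, 0, 0, 0, 0, 0, -1],
  [0, 0, 0, 0, 0, -0.02, -1],
  [0, 0, 0, 0, 0, -0.03, -1],
  [0, 0, 0, 0, 0, -0.03, -1],
  [0, 0, 0, 0, 0, -0.03, -1],
  [0, 0, 0, 0, 0, 0, -1],
  [0, 0, 0, 0, 0, 0, -1],
])

```text
t: 31.55
ee_pos: [0.4971, -0.2069, 0.1586]
tcp_rot: [3.141, 0.001, 1.771]
force: [-0.1, 0.7, 0.2]
grip_width: 0.0852
```

```bash
python3 - <<'E'
from fit import *
s,p,d=snap("wrist","w12");C=cam("wrist",s);P,_,_=cloud(C,d)
print(cdepth(P,*B[50],.081,.101,.019,.028))
print(cdepth(P,*B[26],.0225,.0265,.014,.023))
goal((.5429,.1667,.16),1.769)
E
```

```text
(array([ 0.49788299, -0.20738282,  0.02327229]), 36, np.float64(0.09072846265836679))
(array([ 0.48292614, -0.13445604,  0.01797078]), 36, np.float64(0.024688678247658746))
t 31.6 pos [ 0.4967 -0.2067  0.1578] rot [-3.1413e+00  1.0000e-04  1.7708e+00] F [-0.9 -0.  -0.6] w 0.0851
turn [-0.0002  0.0001  0.0018] shift [ 0.3567  0.1195 -0.0023]
```

>>> apply_moves([
  [0, 0, 0, 0.0357, 0.012, 0, -1],
  [0, 0, 0, 0.0357, 0.012, 0, -1],
  [0, 0, 0, 0.0357, 0.012, 0, -1],
  [0, 0, 0, 0.0357, 0.012, 0, -1],
  [0, 0, 0, 0.0357, 0.012, 0, -1],
  [0, 0, 0, 0.0357, 0.012, 0, -1],
  [0, 0, 0, 0.0357, 0.012, 0, -1],
  [0, 0, 0, 0.0357, 0.012, 0, -1],
  [0, 0, 0, 0.0357, 0.012, 0, -1],
  [0, 0, 0, 0.0354, 0.0115, 0, -1],
])

```text
t: 32.6
ee_pos: [0.5427, 0.1679, 0.1567]
tcp_rot: [-3.14, 0.001, 1.771]
force: [0.4, -0.0, -0.3]
grip_width: 0.0855
```

>>> apply_moves([
  [0, 0, 0.1385, 0, 0, 0, -1],
  [0, 0, 0.1385, 0, 0, 0, -1],
  [0, 0, 0.1385, 0, 0, 0, -1],
  [0, 0, 0.1385, 0, 0, 0, -1],
  [0, 0, 0.1385, 0, 0, 0, -1],
  [0, 0, 0.1385, 0, 0, 0, -1],
  [0, 0, 0.1385, 0, 0, 0, -1],
  [0, 0, 0.1385, 0, 0, 0, -1],
  [0, 0, 0.1385, 0, 0, 0, -1],
  [0, 0, 0.1385, 0, 0, 0, -1],
  [0, 0, 0.1385, 0, 0, 0, -1],
  [0, 0, 0.1365, 0, 0, 0, -1],
  [0, 0, 0, 0, 0, 0, -1],
  [0, 0, 0, 0, 0, 0, -1],
])

```text
t: 34.0
ee_pos: [0.5429, 0.1664, 0.1573]
tcp_rot: [3.141, 0.001, 0.115]
force: [-0.9, 0.2, 0.4]
grip_width: 0.0853
```

```bash
python3 - <<'E'
from fit import *
s,p,d=snap("wrist","w13");C=cam("wrist",s);P,_,_=cloud(C,d)
for k,(x,y),z in ((26,(.543,.1666),.072),): print(cdepth(P,x,y,z-.004,z+.004,k/2000-.005,k/2000+.003))
goal((.5429,.1667,.033),.111)
E
```

```text
(array([0.54337123, 0.16660897, 0.0113943 ]), 36, np.float64(0.072298568137557))
t 34.05 pos [0.543  0.1664 0.1575] rot [3.1409e+00 7.0000e-04 1.1450e-01] F [0.4 0.7 0.3] w 0.0854
turn [0.0007 0.0007 0.0035] shift [ 0.     -0.0004  0.1245]
```

>>> apply_moves([
  [0, 0, 0.0035, 0.0001, -0.0003, 0.035, -1],
  [0, 0, 0, 0, 0, 0.035, -1],
  [0, 0, 0, 0, 0, 0.03, -1],
  [0, 0, 0, 0, 0, 0.0235, -1],
  [0, 0, 0, 0, 0, 0, -1],
  [0, 0, 0, 0, 0, 0, 1],
  [0, 0, 0, 0, 0, 0, 1],
  [0, 0, 0, 0, 0, 0, 1],
  [0, 0, 0, 0, 0, 0, 1],
  [0, 0, 0, 0, 0, 0, 1],
  [0, 0, 0, 0, 0, 0, 1],
  [0, 0, 0, 0, 0, 0, 1],
])

```text
t: 35.25
ee_pos: [0.5439, 0.1669, 0.0358]
tcp_rot: [3.141, -0.002, 0.107]
force: [-1.9, -0.1, 7.5]
grip_width: 0.0236
```

>>> apply_moves([
  [0, 0, 0, 0, 0, -0.01, 1],
  [0, 0, 0, 0, 0, -0.02, 1],
  [0, 0, 0, 0, 0, -0.03, 1],
  [0, 0, 0, 0, 0, -0.02, 1],
  [0, 0, 0, 0, 0, 0, 1],
  [0, 0, 0, 0, 0, 0, 1],
])

```text
t: 35.85
ee_pos: [0.5433, 0.1667, 0.1149]
tcp_rot: [3.141, -0.001, 0.107]
force: [-0.5, 0.4, -0.4]
grip_width: 0.0241
```

```bash
python3 - <<'E'
from fit import *
goal((*B[26],.115),.111)
s,p,d=snap("wrist","w14");inhand("w14",26,.037)
E
```

```text
t 35.85 pos [0.5433 0.1667 0.1149] rot [ 3.1411e+00 -9.0000e-04  1.0740e-01] F [-0.5  0.4 -0.4] w 0.0241
turn [ 0.0005 -0.0009 -0.0036] shift [-0.0924  0.2927  0.    ]
rim z [0.0325 0.0363 0.0385] 1993
inhand tool xy r [-0.0004 -0.0001  0.0118] 36 0.0367
```

>>> apply_moves([
  [0, -0.001, -0.0035, -0.0115, 0.0366, 0, 1],
  [0, 0, 0, -0.0115, 0.0366, 0, 1],
  [0, 0, 0, -0.0115, 0.0366, 0, 1],
  [0, 0, 0, -0.0115, 0.0366, 0, 1],
  [0, 0, 0, -0.0115, 0.0366, 0, 1],
  [0, 0, 0, -0.0115, 0.0366, 0, 1],
  [0, 0, 0, -0.0115, 0.0366, 0, 1],
  [0, 0, 0, -0.0115, 0.0366, 0, 1],
])

```text
t: 36.7
ee_pos: [0.4831, -0.1357, 0.1139]
tcp_rot: [-3.141, 0.002, 0.111]
force: [0.2, 0.2, -0.6]
grip_width: 0.0238
```

>>> apply_moves([
  [0, 0, -0.138, 0, 0, 0, 1],
  [0, 0, -0.138, 0, 0, 0, 1],
  [0, 0, -0.138, 0, 0, 0, 1],
  [0, 0, -0.138, 0, 0, 0, 1],
  [0, 0, -0.138, 0, 0, 0, 1],
  [0, 0, -0.138, 0, 0, 0, 1],
  [0, 0, -0.138, 0, 0, 0, 1],
  [0, 0, -0.138, 0, 0, 0, 1],
  [0, 0, -0.138, 0, 0, 0, 1],
  [0, 0, -0.138, 0, 0, 0, 1],
  [0, 0, -0.138, 0, 0, 0, 1],
  [0, 0, -0.14, 0, 0, 0, 1],
  [0, 0, 0, 0, 0, 0, 1],
  [0, 0, 0, 0, 0, 0, 1],
])

```text
t: 38.1
ee_pos: [0.4838, -0.1343, 0.1143]
tcp_rot: [-3.14, -0.0, 1.765]
force: [-1.5, 0.2, -0.6]
grip_width: 0.0234
```

```bash
python3 - <<'E'
from fit import *
goal((*B[26],.0303),1.769)
s,p,d=snap("wrist","w15");inhand("w15",26,.0367)
E
```

```text
t 38.1 pos [ 0.4838 -0.1343  0.1143] rot [-3.1399e+00 -2.0000e-04  1.7647e+00] F [-1.5  0.2 -0.6] w 0.0234
turn [-0.0017 -0.0002 -0.0043] shift [ 0.0002 -0.0008  0.084 ]
rim z [0.0321 0.0364 0.0385] 2055
inhand tool xy r [-0.0001  0.0002  0.0118] 36 0.0367
```

>>> apply_moves([
  [-0.002, 0, -0.004, 0.0002, -0.001, 0.02, 1],
  [0, 0, 0, 0, 0, 0.02, 1],
  [0, 0, 0, 0, 0, 0.014, 1],
  [0, 0, 0, 0, 0, 0, 1],
  [0, 0, 0, 0, 0, 0, 1],
])

```text
t: 38.65
ee_pos: [0.4832, -0.1344, 0.0611]
tcp_rot: [3.14, 0.0, 1.771]
force: [0.5, 0.6, -0.4]
grip_width: 0.0236
```

```bash
python3 - <<'E'
from fit import *
goal((*B[26],.0303),1.769)
E
```

```text
t 38.65 pos [ 0.4832 -0.1344  0.0611] rot [3.1405e+00 3.0000e-04 1.7712e+00] F [ 0.5  0.6 -0.4] w 0.0236
turn [0.0011 0.0003 0.0022] shift [ 0.0003 -0.0004  0.0308]
```

>>> apply_moves([
  [0.001, 0, 0.002, 0.0001, -0.0006, 0.007, 1],
  [0, 0, 0, 0, 0, 0.007, 1],
  [0, 0, 0, 0, 0, 0.007, 1],
  [0, 0, 0, 0, 0, 0.005, 1],
  [0, 0, 0, 0, 0, 0.002, 1],
  [0, 0, 0, 0, 0, 0.001, 1],
  [0, 0, 0, 0, 0, 0.001, 1],
  [0, 0, 0, 0, 0, 0, 1],
])

```text
t: 39.45
ee_pos: [0.4827, -0.1345, 0.031]
tcp_rot: [3.141, 0.001, 1.771]
force: [0.1, 0.5, -1.3]
grip_width: 0.0238
```

>>> apply_moves([
  [0, 0, 0, 0, 0, 0.001, 1],
  [0, 0, 0, 0, 0, 0.001, 1],
  [0, 0, 0, 0, 0, 0, 1],
])

```text
t: 39.75
ee_pos: [0.483, -0.1346, 0.0307]
tcp_rot: [3.141, 0.001, 1.771]
force: [-8.3, 1.7, 24.5]
grip_width: 0.024
```

>>> apply_moves([
  [0, 0, 0, 0, 0, 0, -1],
  [0, 0, 0, 0, 0, 0, -1],
  [0, 0, 0, 0, 0, 0, -1],
  [0, 0, 0, 0, 0, 0, -1],
  [0, 0, 0, 0, 0, 0, -1],
  [0, 0, 0, 0, 0, -0.02, -1],
  [0, 0, 0, 0, 0, -0.03, -1],
  [0, 0, 0, 0, 0, -0.03, -1],
  [0, 0, 0, 0, 0, -0.03, -1],
  [0, 0, 0, 0, 0, -0.03, -1],
  [0, 0, 0, 0, 0, -0.02, -1],
  [0, 0, 0, -0.04, 0, 0, -1],
  [0, 0, 0, -0.04, 0, 0, -1],
  [0, 0, 0, 0, 0, 0, -1],
  [0, 0, 0, 0, 0, 0, -1],
])

```text
t: 41.25
ee_pos: [0.4981, -0.2132, 0.1886]
tcp_rot: [-3.141, -0.0, 1.769]
force: [0.5, 1.0, -1.1]
grip_width: 0.0852
```

```bash
python3 - <<'E'
from fit import *
s,p,d=snap("wrist","w16");C=cam("wrist",s);P,_,_=cloud(C,d);print(s["t"],s["ee_pos"],s["force"])
for k,h in ((26,50),(50,74),(42,66),(34,58)):
    z=.017+h/1000
    try:
        f,n,zz=cdepth(P,*B[k],z-.008,z+.012,k/2000-.005,k/2000+.003);print(k,np.round(f,4),n,round(zz,4),"want",z)
        r=np.hypot(P[:,0]-f[0],P[:,1]-f[1]);Q=P[(abs(r-f[2])<.0013)&(abs(P[:,2]-z)<.01)];A_=np.c_[Q-Q.mean(0)];print("  tilt deg",np.degrees(np.arccos(abs(np.linalg.svd(A_)[2][2,2]) if len(A_)<3000 else abs(np.linalg.svd(A_,full_matrices=False)[2][2,2]))))
    except Exception as e: print(k,e)
E
```

```text
41.25 [ 0.49811584 -0.21315033  0.18859291] [ 0.53129343  0.99861292 -1.13659101]
26 [ 0.4836 -0.1357  0.0113] 36 0.0676 want 0.067
  tilt deg 1.7282149392080248
50 [ 0.498  -0.2076  0.0233] 36 0.0911 want 0.091
  tilt deg 1.5727710574129548
42 [ 0.5129 -0.2797  0.0193] 36 0.0824 want 0.083
  tilt deg 0.5580658170065612
34 [ 0.5273 -0.3521  0.0154] 36 0.0736 want 0.07500000000000001
  tilt deg 0.3713214386691952
```

View pics/w16.png

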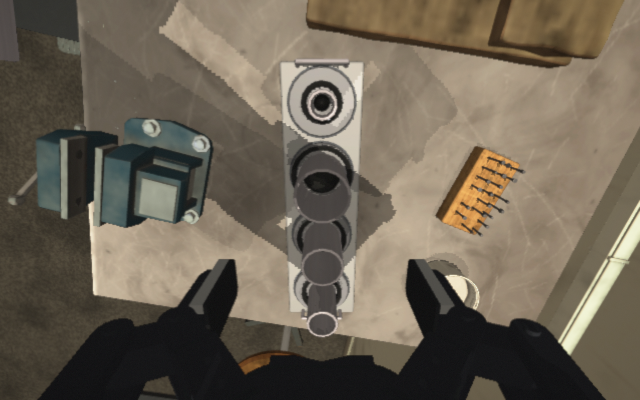

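```bash
python3 -c "
from cell import job
print(job.finish_job())"
```

```text
the job is handed in; nothing more can be done
None
```

All four flasks are standing in their matching sprue bases, released with the gripper clear above them. I handed the job in at about 41 s on the robot's clock.

I placed them in the order 34, 42, 50, 26. Each one was lowered until it touched the base floor, with at most about 25 N vertical at contact.

A last picture from the wrist camera gave these rim heights:

| Flask | Rim height (mm) | Height if fully seated (mm) |
|---|---|---|
| 26 | 67.6 | 67.0 |
| 50 | 91.1 | 91.0 |
| 42 | 82.4 | 83.0 |
| 34 | 73.6 | 75.0 |

- **Position:** all four rims were within about 1.7 mm of their base centres.
- **The 34 flask:** the last reading is 1.4 mm low, but a closer picture just after it was placed read 75.0 mm. I put the difference down to the oblique view from farther away.
- **Tilt:** the rim fits came out between 0.4° and 1.7°. I read this as within the noise of the depth readings, and the picture shows the flasks upright.
- **Tin and bur stand:** the arm kept clear of both. I did not measure either again at the end, and the tin was not in the last picture.

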